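# Slide the sample board home and lock it

### The arm

A 6-joint arm with a two-finger parallel gripper is mounted at the origin on a cart in front of the work surface, level with it; the furniture and walls round the work are solid. World frame = base frame: x ahead of the robot, y to its left, z up, the work surface at z = 0. Lengths are in m, angles in rad, forces in N, time in s.
With the tool pointing down it reaches from about 0.225 to 0.875 m from the base axis. Payload 3.4 kg.
Tool frame: the origin (TCP) lies between the finger pads; the fingertips stand 8 mm ahead of it and the grasp point (between the pads) lies 11 mm behind it (ctrl.tip_extent is the z of the fingertips in the tool frame, in m); z points along the fingers, y is the line along which they close (so a half turn about z gives the same grasp; the last joint's range is limited). The gripper opens to 85 mm and grips with 20 to 120 N. Pads are 22 mm wide; open, the fingers measure 114 mm over their backs; the gripper's body (76 mm by 85 mm) begins 54 mm behind the grasp point. The pads swing forward as they close: fully open they stand 13 mm farther back than shut.
Start: joints at [-1.339, 0.276, 1.505, -0, 1.361, -0.121], TCP at [0.199, -0.54, 0.214] pointing down, gripper open.
Joint ranges: [-2.89, 2.89], [-0.75, 2.08], [0.22, 2.7], [-1.18, 4.32], [0.11, 2.71], [-2.7, 2.7]. Speed limits (rad/s): [2.57, 2.57, 3.14, 3.14, 3.14, 3.14].

### API

Orientations are given as a unit quaternion [x, y, z, w].
In Python, from rig import ctrl gives the robot as it stands. The module is installed in compiled form; this text tells all that it offers. Calls block until the motion is done:
- ctrl.reach(position, orientation): joint-space move of the TCP to a pose.
- ctrl.move_linear(position, attitude=None, feed=0.15): straight line of the TCP; attitude=None keeps the orientation; feed is the mean speed in m/s.
- ctrl.set_joints(angles): joint-space move.
- ctrl.grip(opening): finger opening in m; the grip force is fixed at half the most; returns when the fingers have stopped.
- ctrl.dwell(seconds).
- ctrl.inverse_kinematics(position, orientation): joint angles nearest the present ones, or None.
- ctrl.read_state(): the state.
- ctrl.capture(name): name is "side" or "top"; returns the picture (384x512x3 uint8, red, green, blue); there is no depth.
- ctrl.camera_params(name): a dict with "fovy" (degrees; the focal length in pixels is half the picture's height over the tangent of half this angle, whatever the lens; pixels are square), "cx", "cy" (the principal point, pixels), "world_from_camera" (4x4, takes a point from camera to world coordinates). Camera axes: x right, y down, z forward; pixel columns grow to the right and rows downward; lengths in m; the calibration is good to about 2 mm. A picture is of the moment at which its call begins. camera_params takes no time and is no camera call.
A pose or a line that the arm cannot do raises ctrl.MotionError and nothing moves.
- ctrl.hand_in(): hands the job in; it is judged then, once.
Trained networks look in the newest picture that a camera, given by its name, has taken for a name from the list of things; names that differ only in an ending like _2 or _b are one class to them, and where a whole thing is asked for, a point or a joint stands for the part that bears it (a point fixed in the world has none). Each returns a list of dicts, best first, with "p" (0 to 1); they miss things now and then, are a little off and sometimes report something else, mostly with a low value. They report only what shows in the picture. A call takes as long as a camera call. They do not tell look-alikes from the thing itself.
- ctrl.trace(target, camera): "region" (384x512 bool, what is visible of it) and "extent" ([left, top, right, bottom] in pixels, round what is visible of it).
The state is a dict: "t": time; "joint_positions": joint angles; "dq": joint speeds; "tau": joint torques, N m; "eef_pos": TCP position; "tool_rot": TCP orientation; "contact_force": force on the tool from outside, world axes, zero at the start; "ft_torque": the same for the moment, N m; "grip_width": finger opening in m; "grasp_force": force on a finger pad.
Only numpy, scipy, OpenCV 4.12 (cv2) and the standard library are available. Lean on these libraries where they do the work, as an engineer would, in place of code of your own. Each camera call takes 0.05 s, during which the arm holds its last target. There are 200 camera calls.

### The job

With a fingertip, push the blue sample board by its orange lip along its rails, towards the black-pegged yellow catch, until it drops into the locating notches and lies flat on the rails. Then push the peg of the yellow catch round with a fingertip until the catch is fully over the board, and leave everything clear. Only push: do not lift or carry the board or the two metal discs riding in it, and leave the other things on the bench where they are.

Things in the scene. Friction and masses are not known exactly. Their poses are not given: they have to be found in the camera images.
- rack: Fixed rack: base plate 180 (x) x 300 (y) x 6 mm, two steel rails along y, 75 mm clear between them, ends open; origin at the centre of its underside. Rail tops at 30 mm; grey flanges outside reach 40 mm (board play 1.5 mm each side). Each rail has notches 16 mm long, 8 mm deep, centred at y = -115 and +25 mm. The board slides towards -y and starts 50 to 100 mm short of its place.
- board: Loose blue board 110 (x) x 170 (y) x 12 mm, parallel to the rack, up to 0.85 kg with discs. Origin: centre of the plate's underside, at z = 36 mm while it rides on its four feet (10 x 10 x 6 mm, at y = +-70 mm). In place: y = -45 mm (+-3) in the rack's frame, feet in notches, underside on the rails at z = 30 mm; it then stops. Sliding takes up to 10 N; pushed hard at the notch it can hang until eased.
- lip (a point): Centre of the outer (+y) face of the board's upright orange lip, the place to push towards -y. The lip is 80 mm wide (x), 8 mm thick, and its face runs 30 mm high from the board's underside to 18 mm above the board's top; this point is 20 mm above the underside. Moves with the board; its axes are the board's.
- catch_peg (a point): Centre of the upright round black peg of the yellow catch, 12 mm thick and 28 mm high (its foot 52 mm, its top 80 mm above the bench; this point 66 mm). It stands on the end of the catch's bar, 42 mm from the pivot.
- catch_pivot (a point): Point on the upright axis of the yellow catch, at the underside of its bar, 45 mm above the bench; in the rack's frame at x = -77, y = -112 mm. The bar is 14 mm wide and 7 mm thick. A nut 11 mm high stands on the pivot.
- catch (a joint): Angle of the yellow catch: 0 = open, bar along the rack's -y; grows counter-clockwise from above to 1.57 (stop) = closed, bar along the rack's +x over the board's corner. Starts at 0 to 0.3 and stays where left (2 to 5 N at the peg moves it). The bar passes 3 mm above the dropped board but strikes the side of one that has not dropped.
- disc_a: Grey metal disc, 38 mm across, 26 mm high, riding loose in one of the board's two round recesses (4 mm deep, 43 mm across, centred at x = 0, y = -10 and +42 mm of the board). Origin at the centre of its underside, 8 mm above the board's underside.
- disc_b: Pale metal disc with two dark burn spots, 41 mm across, 24 mm high, standing in the board's other recess, same origin. Rides along loose.
- sample_jar: White jar, 36 mm across, 69 mm high, a bystander; origin at the centre of its underside.
- stand_key: Dark flat key with a pale knob, 34 x 78 x 18 mm, a bystander; origin at the centre of its underside.
- marker: White marker pen with a black cap, 16 x 130 x 16 mm, a bystander; origin at the centre of its underside.
- mouse: Black computer mouse, 104 x 58 x 40 mm, a bystander; origin at the centre of its underside.
Not all that is in view belongs to the job. Of the things like the board, leave any that is purple; of the rest the larger one is meant.

How it is judged:
By the outcome, as a careful person would: the job done as asked, in the order asked, and still so for the second after the job is handed in, with the robot touching nothing.
It also fails if it takes over 51 s, if anything falls off the work surface, if the arm or the gripper's body presses on something with over 40 N, if the wrist force passes 120 N, or if a joint passes its speed limit or range.

## Working session

There is one attempt and no reset: what is moved stays moved. The work goes in short steps, each a Python script; the robot and the scene stay as the last script left them, time stands still between calls to the robot, and variables do not carry over. Pictures are saved under pics/ and viewed, at most 10 in all, crops included, and the job is handed in when it is done.

```bash
mkdir -p pics; python3 - <<'E'
from rig import ctrl
import cv2, numpy as np
for n in ("side","top"):
    im=ctrl.capture(n); cv2.imwrite(f"pics/{n}0.png",im[:,:,::-1])
    p=ctrl.camera_params(n); print(n,p["fovy"],p["cx"],p["cy"],np.round(p["world_from_camera"],3).tolist())
    for t in ("board","catch","rack","lip","catch_peg"):
        for d in ctrl.trace(t,n)[:3]: print(n,t,round(d["p"],2),d["extent"])
a=cv2.imread("pics/top0.png");b=cv2.imread("pics/side0.png")
cv2.imwrite("pics/t0.png",cv2.resize(a,(800,600),interpolation=cv2.INTER_CUBIC))
cv2.imwrite("pics/s0.png",cv2.resize(b,(800,600),interpolation=cv2.INTER_CUBIC))
print(ctrl.read_state()["t"],ctrl.tip_extent)
E
```

```text
side 55.56887626171964 259.87775942448906 194.35383513336677 [[-0.948, 0.231, -0.219, 0.715], [0.318, 0.727, -0.608, 0.598], [0.019, -0.646, -0.763, 0.833], [0.0, 0.0, 0.0, 1.0]]
side board 0.66 [263.4, 290.1, 295.3, 306.5]
side board 0.64 [200.7, 195.6, 252.4, 255.3]
side board 0.6 [275.8, 194.2, 307.8, 231.4]
side catch 0.65 [232.9, 157.3, 241.9, 178.8]
side rack 0.58 [183.2, 157.8, 265.7, 270.9]
side lip 0.9 [274.9, 192.6, 310.3, 230.0]
side lip 0.75 [199.5, 196.2, 254.5, 256.5]
side lip 0.6 [265.5, 289.6, 292.2, 304.6]
side catch_peg 0.54 [233.7, 158.0, 241.2, 177.8]
top 48.82837688677697 254.60333811734358 194.58375562953879 [[-0.001, -0.995, 0.101, 0.347], [-1.0, 0.001, 0.002, 0.018], [-0.002, -0.101, -0.995, 1.293], [0.0, 0.0, 0.0, 1.0]]
top board 0.97 [220.1, 131.0, 277.7, 167.7]
top board 0.76 [228.2, 197.3, 272.0, 235.5]
top catch 0.58 [299.5, 174.9, 319.5, 179.0]
top rack 0.93 [214.8, 119.8, 322.9, 183.0]
top lip 0.83 [230.9, 195.8, 272.0, 238.3]
top lip 0.78 [218.2, 129.9, 281.0, 169.9]
top lip 0.78 [149.9, 160.9, 187.3, 201.0]
top catch_peg 0.68 [137.8, 207.4, 153.4, 224.4]
0.6 0.008
```

View pics/t0.png

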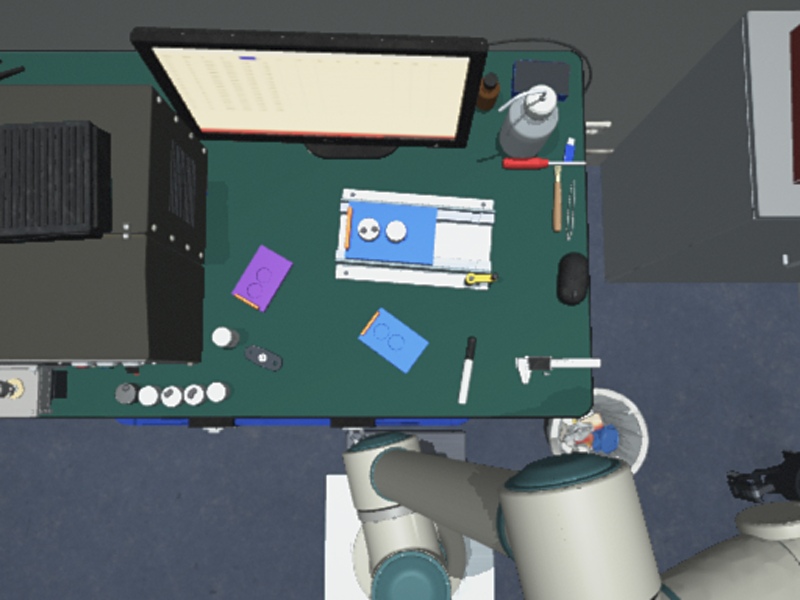

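View pics/s0.png

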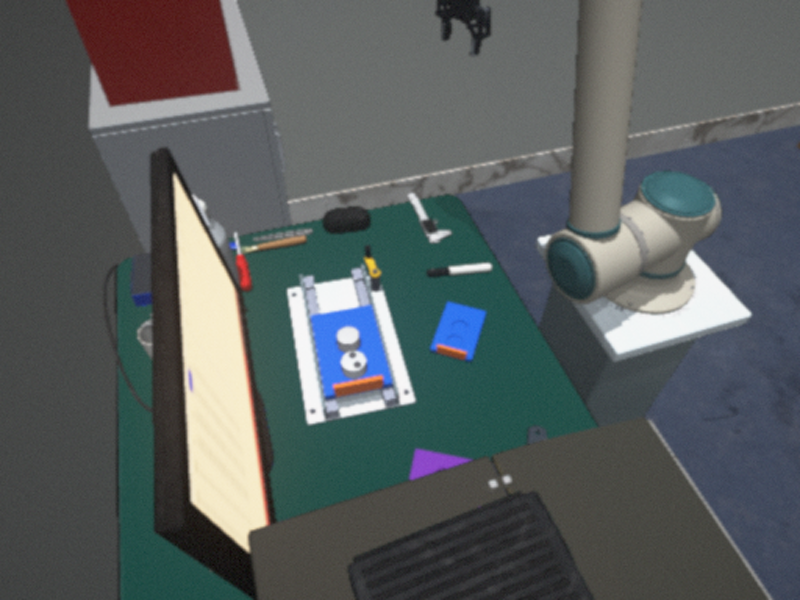

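Top view (800x600 px): the candidates are the blue board on the rack at (390,232), a smaller loose blue board at (393,340) and a purple one at (262,278). I choose the one on the rack. Its lip is at (348,228) and the catch at (480,279). I'll check this in a close crop.

```bash
cat > h.py <<'E'
import numpy as np, cv2
from rig import ctrl
def cam(n):
    p=ctrl.camera_params(n); f=192/np.tan(np.radians(p["fovy"])/2)
    return f,p["cx"],p["cy"],np.array(p["world_from_camera"])
def unproj(n,u,v,z):
    f,cx,cy,T=cam(n); d=T[:3,:3]@np.array([(u-cx)/f,(v-cy)/f,1]); o=T[:3,3]
    return o+d*(z-o[2])/d[2]
def proj(n,P):
    f,cx,cy,T=cam(n); c=(np.linalg.inv(T)@np.append(P,1))[:3]
    return np.array([cx+f*c[0]/c[2],cy+f*c[1]/c[2]])
E
python3 - <<'E'
from h import *
a=cv2.imread("pics/top0.png")
hsv=cv2.cvtColor(a,cv2.COLOR_BGR2HSV); print
def seg(lo,hi,box):
    m=cv2.inRange(hsv,lo,hi); k=np.zeros_like(m); l,t,r,b=box; k[t:b,l:r]=m[t:b,l:r]; return k
box=(205,112,330,190)
w=255-cv2.inRange(hsv,(60,120,0),(100,255,120))  # not green mat
k=np.zeros_like(w);k[112:190,205:330]=w[112:190,205:330]
k=cv2.morphologyEx(k,cv2.MORPH_OPEN,np.ones((5,5)))
c=max(cv2.findContours(k,0,1)[0],key=cv2.contourArea); print("rackrect",cv2.minAreaRect(c)); 
for q in cv2.boxPoints(cv2.minAreaRect(c)): print(q,unproj("top",*q,.006).round(4))
for nm,lo,hi,z in (("orange",(5,120,120),(18,255,255),.066),("blue",(100,120,100),(118,255,255),.048),("yellow",(22,120,100),(35,255,255),.052)):
    m=seg(lo,hi,box); ys,xs=np.nonzero(m); 
    if len(xs)>3:
        r=cv2.minAreaRect(np.c_[xs,ys].astype(np.float32)); print(nm,len(xs),r)
        for q in cv2.boxPoints(r): print("  ",q,unproj("top",*q,z).round(4))
cv2.imwrite("pics/c1.png",cv2.resize(a[112:190,205:330],None,fx=6,fy=6,interpolation=cv2.INTER_CUBIC))
E
```

```text
rackrect ((267.0, 150.5), (123.99998474121094, 76.99998474121094), -0.0)
[205. 189.] [0.4946 0.172  0.006 ]
[205.      112.00001] [0.7364 0.1747 0.006 ]
[329. 112.] [ 0.736  -0.2122  0.006 ]
[329. 189.] [ 0.4943 -0.2077  0.006 ]
orange 45 ((222.57481384277344, 145.50375366210938), (2.1972551345825195, 25.118621826171875), 2.8624050617218018)
   [220.85037 157.99254] [0.5795 0.1192 0.066 ]
   [222.10474 132.90526] [0.6548 0.116  0.066 ]
   [224.29926 133.01497] [0.6544 0.1095 0.066 ]
   [223.04489 158.10225] [0.5791 0.1127 0.066 ]
blue 1658 ((249.94998168945312, 148.64999389648438), (56.75540542602539, 36.584224700927734), 4.39870548248291)
   [220.25293 164.71176] [0.5626 0.1223 0.048 ]
   [223.0588  128.23529] [0.6736 0.1147 0.048 ]
   [279.64703 132.58823] [ 0.6601 -0.0554  0.048 ]
   [276.84116 169.0647 ] [ 0.5493 -0.0463  0.048 ]
yellow 76 ((306.5, 178.0), (17.0, 6.0), 0.0)
   [298. 181.] [ 0.5129 -0.1084  0.052 ]
   [298. 175.] [ 0.5308 -0.1086  0.052 ]
   [315. 175.] [ 0.5308 -0.159   0.052 ]
   [315. 181.] [ 0.5128 -0.1587  0.052 ]
```

View pics/c1.png

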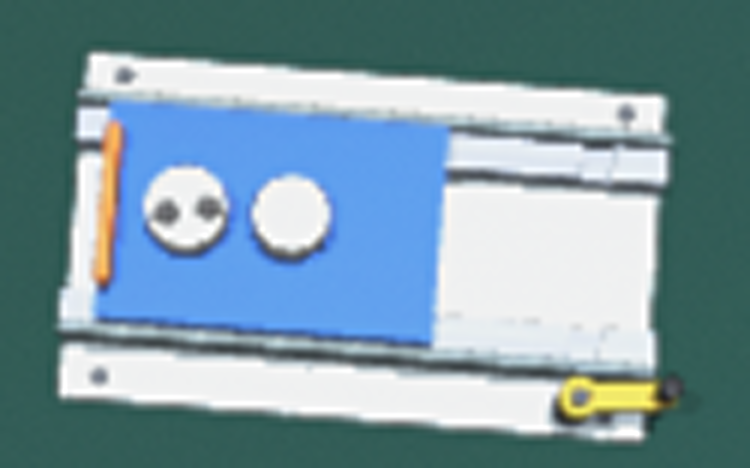

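The crop confirms the choice: the blue board on the white rack carries two discs. Its orange lip is at crop (107,205), the catch pivot at (578,398) and the peg top at (670,388). Next I fit the rack, board and catch.

```bash
cat >> h.py <<'E'
def R2(a): return np.array([[np.cos(a),-np.sin(a)],[np.sin(a),np.cos(a)]])
E
python3 - <<'E'
from h import *
from scipy.optimize import least_squares
up=lambda u,v:(205+(u+.5)/6-.5,112+(v+.5)/6-.5)
obs=[((90,52),(.09,.15,.006)),((667,95),(.09,-.15,.006)),((645,440),(-.09,-.15,.006)),((60,397),(-.09,.15,.006)),((578,398),(-.077,-.112,.063))]
P=[up(*o[0]) for o in obs]; M=[np.array(o[1]) for o in obs]
w=lambda p,m:np.append(p[:2]+R2(p[2])@m[:2],m[2])
s=least_squares(lambda p:np.ravel([proj("top",w(p,m))-q for m,q in zip(M,P)]),[.62,0,-.07]); p=s.x
print("rack",p,s.fun.reshape(-1,2).round(2))
rk=lambda u,v,z:(R2(p[2]).T@(unproj("top",*up(u,v),z)[:2]-p[:2])).round(4)
print("peg",rk(670,388,.08))
print("blue right TR,BR",rk(449,127,.048),rk(433,346,.048),"left",rk(108,98,.048),rk(96,318,.048))
print("lip outer top",rk(112,122,.066),rk(95,284,.066),"inner",rk(124,122,.066),rk(109,286,.066))
np.save("rack.npy",p)
# side check
for m in ((.09,.15,.006),(-.09,.15,.006),(-.077,-.154,.08),(0.04,.115,.066)): print(m,(proj("side",w(p,np.array(m)))*800/512).round())
E
```

```text
rack [ 0.60782988 -0.0129109  -0.07978926] [[-0.15  0.17]
 [-0.15  0.42]
 [-0.28  0.24]
 [-0.27 -0.24]
 [ 0.82 -0.55]]
peg [-0.073 -0.152]
blue right TR,BR [ 0.0549 -0.0375] [-0.0563 -0.0377] left [0.0563 0.134 ] [-0.0554  0.1302]
lip outer top [0.0397 0.1291] [-0.0417  0.1304] inner [0.0402 0.1232] [-0.0421  0.1235]
(0.09, 0.15, 0.006) [307. 423.]
(-0.09, 0.15, 0.006) [415. 401.]
(-0.077, -0.154, 0.08) [370. 246.]
(0.04, 0.115, 0.066) [332. 379.]
```

```bash
cat >> h.py <<'E'
from scipy.spatial.transform import Rotation as Ro
try: rack=np.load("rack.npy")
except Exception: rack=None
def quat(psi): return (Ro.from_euler("z",rack[2]+psi)*Ro.from_euler("x",np.pi)).as_quat()
def W(x,y,z): return np.append(rack[:2]+R2(rack[2])@np.array([x,y]),z+ctrl.tip_extent)  # tip at z, rack frame
def F():
    f=ctrl.read_state()["contact_force"]; return np.append(R2(rack[2]).T@np.array(f)[:2],f[2])
E
python3 - <<'E'
from h import *
ctrl.grip(0.0)
print("tip",ctrl.tip_extent,F().round(2),ctrl.read_state()["grip_width"])
q=quat(np.pi/2)
print(ctrl.inverse_kinematics(W(0,.172,.046),q), ctrl.inverse_kinematics(W(-.1,-.16,.058),quat(0)))
ctrl.reach(W(0,.172,.15),q)
ctrl.move_linear(W(0,.172,.046),feed=.1)
print(F().round(2),ctrl.read_state()["t"])
y=.172
while y>.130:
    y-=.003; ctrl.move_linear(W(0,y,.046),feed=.04)
    f=F()
    if abs(f[1])>2: break
s=ctrl.read_state(); print(y,f.round(2),s["t"])
im=ctrl.capture("side"); cv2.imwrite("pics/s1.png",cv2.resize(im[140:280,150:320,::-1],None,fx=4,fy=4,interpolation=cv2.INTER_CUBIC))
E
```

```text
tip 0.008 [ 0.43  0.41 -0.04] -3.589378384438562e-05
[ 1.41347514e-01  4.92589670e-01  1.58098001e+00 -4.44089210e-16
  1.06802298e+00  2.21136775e-01] [-4.53829994e-01  3.26417333e-01  1.83747412e+00 -4.44089210e-16
  9.77701205e-01  1.19675559e+00]
[0.54 0.34 0.74] 5.4333
0.12999999999999995 [-0.15 -0.17  0.31] 8.9333
```

View pics/s1.png

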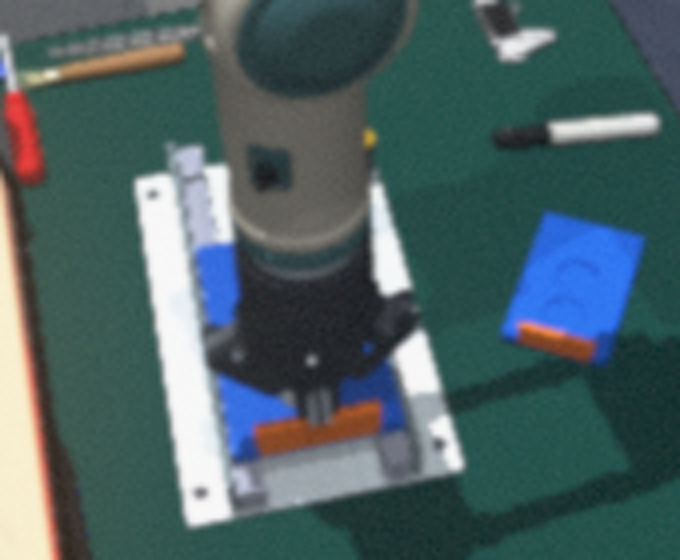

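```bash
python3 - <<'E'
from h import *
s=ctrl.read_state(); print(s["eef_pos"],W(0,.13,.046),s["contact_force"],s["grip_width"])
def pc(x,y,z):
    P=W(x,y,z); P[2]-=.008; u=proj("side",P); return ((u-[150,140])*4).round()
print("tip",pc(0,.13,.046),pc(0,.141,.046),pc(0,.119,.046))
for y in (.132,.122,.112): print("lip top",y,pc(.04,y,.066),pc(-.04,y,.066),"bot",pc(.04,y,.036),pc(-.04,y,.036))
print("railend",pc(.045,.15,.03),pc(-.045,.15,.03),pc(.09,.15,.006),pc(-.09,.15,.006))
E
```

```text
[0.61818518 0.11658911 0.05399704] [0.61819148 0.11667551 0.054     ] [ 0.76758927  0.68080067 -0.29496992] 0.0006190169238206326
tip [318. 435.] [322. 450.] [315. 420.]
lip top 0.132 [253. 433.] [381. 408.] bot [257. 459.] [382. 433.]
lip top 0.122 [251. 419.] [378. 394.] bot [254. 445.] [378. 420.]
lip top 0.112 [248. 406.] [374. 381.] bot [252. 432.] [375. 407.]
railend [254. 490.] [396. 461.] [186. 524.] [463. 466.]
```

```bash
python3 - <<'E'
from h import *
im=ctrl.capture("side"); cv2.imwrite("pics/s2.png",cv2.resize(im[220:265,195:260,::-1],None,fx=12,fy=12,interpolation=cv2.INTER_LINEAR))
E
```

```text
(no output)
```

View pics/s2.png

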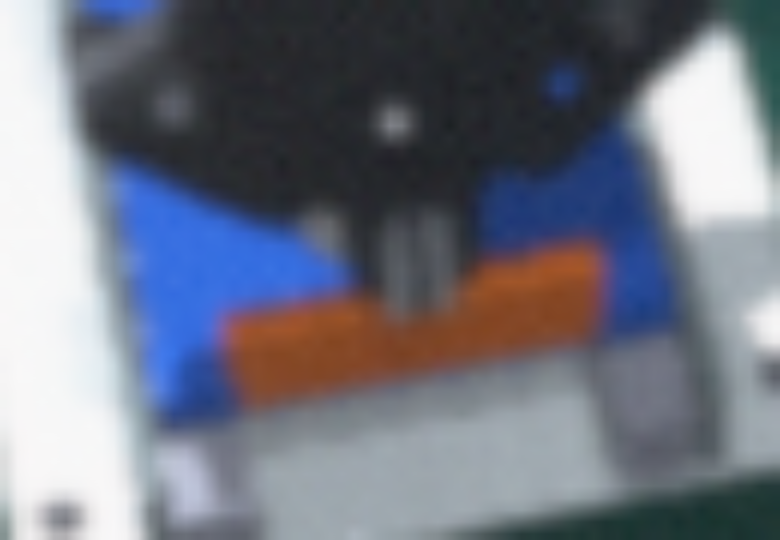

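The pads end about a third of the way down the lip, at crop (420,315), and there is no force. The tip may be higher than nominal, so I'll back off and check it against the projection.

```bash
python3 - <<'E'
from h import *
ctrl.move_linear(W(0,.18,.046),feed=.15)
im=ctrl.capture("side").copy()
print(ctrl.read_state()["eef_pos"],ctrl.read_state()["tool_rot"],quat(np.pi/2))
b=cv2.resize(im[200:290,180:280,::-1],None,fx=6.5,fy=6.5,interpolation=cv2.INTER_LINEAR)
for dy,z,c in ((0,.046,(0,0,255)),(.011,.046,(0,255,255)),(0,.066,(0,255,0)),(.011,.066,(255,0,255))):
    P=W(0,.18+dy,z);P[2]-=.008;u=((proj("side",P)-[180,200]+.5)*6.5).astype(int);cv2.circle(b,tuple(int(k) for k in u),3,c,-1);print(u)
cv2.imwrite("pics/s3.png",b)
E
```

```text
[0.62191665 0.16611963 0.05386023] [ 7.34490445e-01  6.78618849e-01 -4.63217569e-04  1.69468166e-04] [7.34746428e-01 6.78341866e-01 4.15364597e-17 4.49902431e-17]
[351 431]
[357 457]
[349 404]
[355 430]
```

View pics/s3.png

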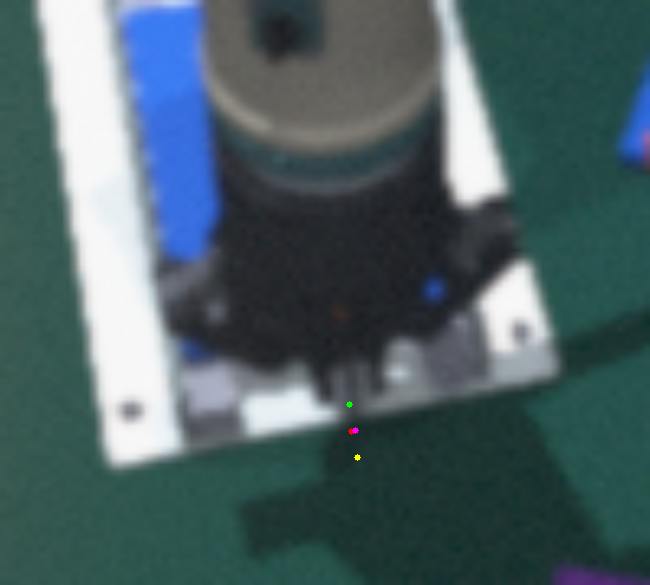

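```bash
python3 - <<'E'
from h import *
Z=.028
ctrl.move_linear(W(0,.17,Z),feed=.1); ctrl.dwell(.1)
f0=F(); print(f0.round(2),ctrl.read_state()["t"])
y=.155; ctrl.move_linear(W(0,y,Z),feed=.05)
while y>.118:
    y-=.002; ctrl.move_linear(W(0,y,Z),feed=.03)
    f=F()-f0
    if np.linalg.norm(f)>2: break
s=ctrl.read_state(); print(y,f.round(2),s["t"],s["eef_pos"])
E
```

```text
[-0.1   0.43 -0.31] 10.025
0.141 [-0.23  3.63  0.18] 12.225 [0.61917015 0.12816802 0.03604383]
```

```bash
python3 - <<'E'
from h import *
ctrl.move_linear(W(0,.148,.028),feed=.1); ctrl.dwell(.1); f0=F()
for z in (.023,.018,.014):
    ctrl.move_linear(W(0,.148,z),feed=.05); f=F()-f0
    if abs(f[2])>2: break
print(z,f.round(2))
im=ctrl.capture("side").copy()
b=cv2.resize(im[215:275,190:270,::-1],None,fx=9,fy=9,interpolation=cv2.INTER_LINEAR)
for zz,c in ((z,(0,0,255)),(.03,(0,255,255)),(.045,(0,255,0))):
    P=W(0,.159,zz);P[2]-=.008;u=((proj("side",P)-[190,215]+.5)*9).astype(int);cv2.circle(b,tuple(int(k) for k in u),3,c,-1);print(u)
cv2.imwrite("pics/s4.png",b); print(ctrl.read_state()["t"])
E
```

```text
0.014 [-0.38  1.2   0.24]
[385 454]
[383 426]
[381 398]
13.375
```

View pics/s4.png

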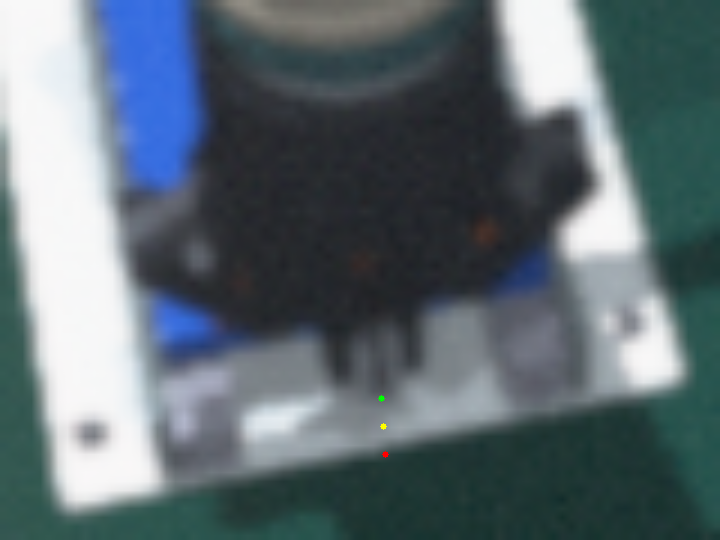

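The tip sits at crop (378,392), about 30 mm above nominal, so nominal 0.015 puts it at about 45 mm, which is right for the lip. Now I push.

```bash
python3 - <<'E'
from h import *
Z=.015; h=.011
f0=F()
ctrl.move_linear(W(0,.144,Z),feed=.08)
y=.056+h; ctrl.move_linear(W(0,.10,Z),feed=.05); print("mid",(F()-f0).round(2))
ctrl.move_linear(W(0,y,Z),feed=.04); print("near",(F()-f0).round(2))
while y>.033+h:
    y-=.0015; ctrl.move_linear(W(0,y,Z),feed=.02)
    f=F()-f0; print(round(y-h,4),f.round(1))
    if f[1]>16: break
s=ctrl.read_state(); print(s["t"],s["eef_pos"])
E
```

```text
mid [-0.04  0.64  0.71]
near [ 0.43  1.47 -0.49]
0.0545 [ 0.8  2.5 -0.5]
0.053 [0.2 4.1 0.7]
0.0515 [-0.4  5.2  1.1]
0.05 [-0.2  4.8  1.6]
0.0485 [0.4 4.5 1.2]
0.047 [-0.1  5.   1.9]
0.0455 [-0.4  5.2  2.8]
0.044 [0.5 2.6 0.8]
0.0425 [-0.2  3.  -0.4]
0.041 [-0.6  3.8 -0.1]
0.0395 [-1.2  2.6 -0.9]
0.038 [-0.9  2.4 -0.6]
0.0365 [-0.4  5.4 -1.7]
0.035 [-0.4  9.  -2.2]
0.0335 [ 0.6 13.7 -1.4]
0.032 [ 0.6 17.9 -1.2]
19.6333 [0.6116753  0.0354651  0.02308076]
```

```bash
python3 - <<'E'
from h import *
Z=.015
ctrl.move_linear(W(0,.075,Z),feed=.1); ctrl.move_linear(W(0,.12,Z),feed=.2)
ctrl.move_linear(W(0,.12,.12),feed=.25)
ctrl.reach(W(-.17,-.16,.12),quat(0.1)); print(ctrl.read_state()["t"])
t=ctrl.capture("top").copy(); s=ctrl.capture("side").copy()
def mark(n,im,pts,o,k):
    b=cv2.resize(im,None,fx=k,fy=k,interpolation=cv2.INTER_LINEAR)
    return b
a=t[112:190,205:330,::-1]; c=s[150:260,175:275,::-1]
a=cv2.resize(a,None,fx=6,fy=6,interpolation=cv2.INTER_CUBIC)
cv2.imwrite("pics/t5.png",a)
b=cv2.resize(c,None,fx=5.4,fy=5.4,interpolation=cv2.INTER_LINEAR)
for z,col in ((.042,(0,255,255)),(.048,(0,0,255))):
  for x in (-.055,.055):
   for y in (-.130,.040):
    P=W(x,y,z);P[2]-=.008;u=((proj("side",P)-[175,150]+.5)*5.4).astype(int);cv2.circle(b,tuple(int(k) for k in u),2,col,-1)
cv2.imwrite("pics/s5.png",b)
E
```

```text
22.2833
```

View pics/t5.png

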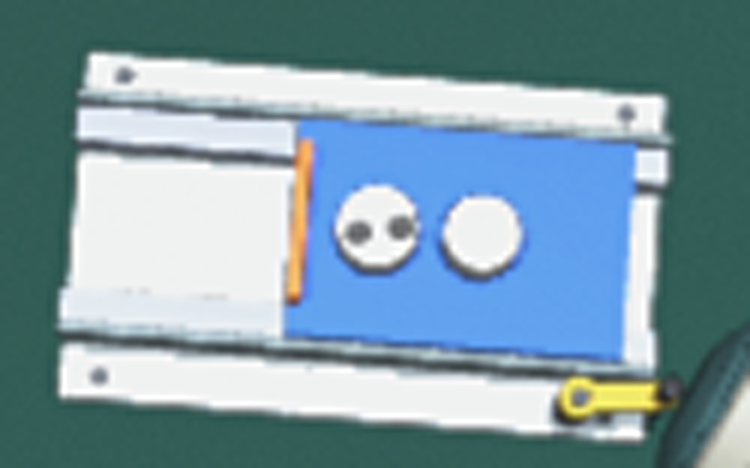

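View pics/s5.png

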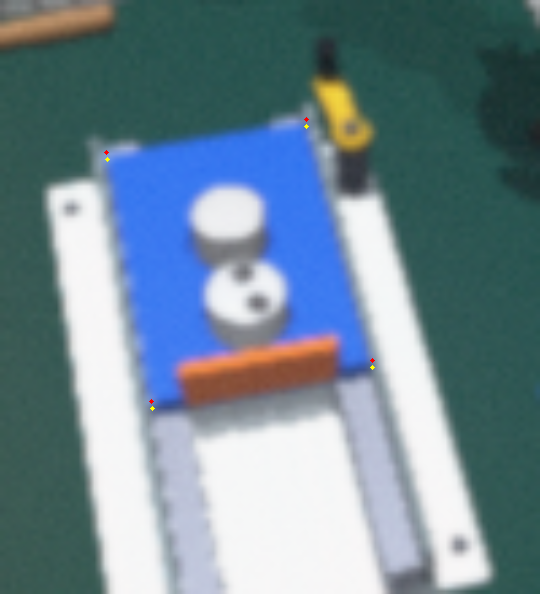

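The lip is now at crop (300,220) in the top view, about 92 mm further on, and the board lies parallel. The force fell at 45 mm and rose at a stop at 37 mm, which matches the feet being in the notches. Next is the catch, and the force there will show whether the board really dropped.

```bash
python3 - <<'E'
from h import *
up=lambda u,v:(205+(u+.5)/6-.5,112+(v+.5)/6-.5)
rk=lambda u,v,z:(R2(rack[2]).T@(unproj("top",*up(u,v),z)[:2]-rack[:2])).round(4)
print("board L,R",rk(298,122,.042),rk(285,334,.042),rk(636,142,.042),rk(622,360,.042))
Z=.030
def fin(th,g):
    t=np.array([np.cos(th),np.sin(th)])
    return np.array([-.077+.042*np.sin(th),-.112-.042*np.cos(th)])-t*(.017+g)
def go(th,g,z=Z,feed=.04): ctrl.move_linear(W(*fin(th,g),z),quat(th),feed=feed)
go(.1,.03,.12,.15); go(.1,.03,feed=.12); ctrl.dwell(.1); f0=F(); print(ctrl.read_state()["t"],f0.round(2))
go(.1,.006,feed=.06); print((F()-f0).round(1))
th=.1
while th<1.3:
    th+=.1; go(th,0,feed=.05); f=F()-f0; ft=-(f[0]*np.cos(th)+f[1]*np.sin(th)); print(round(th,2),f.round(1),round(ft,1))
    if ft>9 or np.linalg.norm(f)>14: print("STOP"); break
print(ctrl.read_state()["t"])
E
```

```text
board L,R [0.053  0.0382] [-0.0551  0.0361] [ 0.0561 -0.132 ] [-0.0549 -0.1323]
23.8667 [1.   0.49 0.29]
[-1.7 -0.7 -0.6]
0.2 [-2.  -0.8  0. ] 2.1
0.3 [-2.7 -1.3 -1.7] 2.9
0.4 [-3.3 -0.8 -1.4] 3.4
0.5 [-2.4 -1.6 -1.3] 2.8
0.6 [-2.7 -1.9 -2.3] 3.3
0.7 [-1.7 -0.3 -0.9] 1.5
0.8 [-2.  -1.8 -0. ] 2.7
0.9 [-1.9 -1.6 -1.6] 2.4
1.0 [-0.6 -3.   0.2] 2.8
1.1 [-0.2 -2.7 -1.4] 2.5
1.2 [-1.2 -1.9 -1. ] 2.2
1.3 [ 0.4 -2.3 -0.6] 2.1
27.525
```

```bash
python3 - <<'E'
from h import *
def fin(th,g):
    t=np.array([np.cos(th),np.sin(th)])
    return np.array([-.077+.042*np.sin(th),-.112-.042*np.cos(th)])-t*(.017+g)
def go(th,g,z=.03,feed=.04,q=None): ctrl.move_linear(W(*fin(th,g),z),quat(min(th,1.57)),feed=feed)
th=1.3; f0=np.array([1.,.49,.29])
while th<1.53:
    th+=.08; go(th,0); print(round(th,2),(F()-f0).round(1))
g=0
while g>-.008:
    g-=.001; go(1.57,g,feed=.02); f=F()-f0; print(g,f.round(1))
    if -f[1]>10: break
go(1.57,.03,feed=.1); go(1.57,.03,.15,feed=.2)
ctrl.reach(W(-.2,-.2,.16),quat(.8))
print(ctrl.read_state()["t"])
t=ctrl.capture("top").copy(); s=ctrl.capture("side").copy()
a=cv2.resize(t[112:190,205:320,::-1],None,fx=4,fy=4,interpolation=cv2.INTER_CUBIC)
b=cv2.resize(s[150:260,175:255,::-1],None,fx=4,fy=4,interpolation=cv2.INTER_CUBIC)
a=cv2.copyMakeBorder(a,0,b.shape[0]-a.shape[0],0,0,0)
cv2.imwrite("pics/f.png",np.hstack([a,b])); print(a.shape,b.shape)
E
```

```text
1.38 [-0.4 -1.7 -0.9]
1.46 [-0.3 -3.3 -0.4]
1.54 [-0.  -1.7  0.2]
-0.001 [ 1.1 -4.9 -0.1]
-0.002 [ 0.5 -6.6 -0.5]
-0.003 [-0.1 -9.1 -0.7]
-0.004 [ -0.5 -10.9  -0.3]
31.25
(440, 460, 3) (440, 320, 3)
```

View pics/f.png

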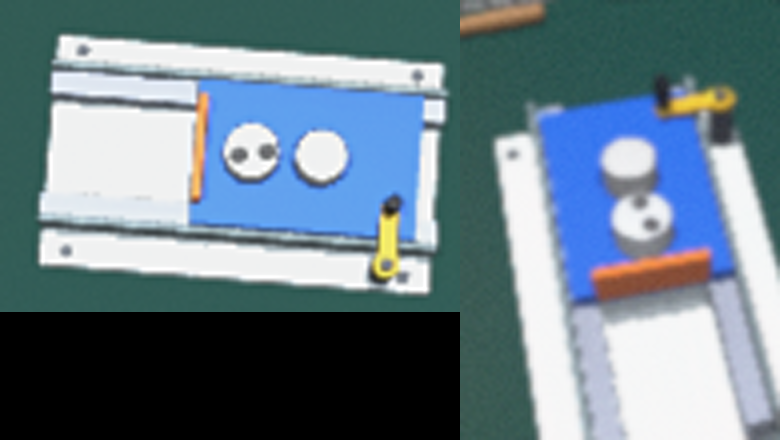

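The board is seated, with its lip at (200,147). The catch is closed over the corner, pivot at (386,266) and peg at (392,203), against its stop. The arm is clear, so I'm handing in.

```bash
python3 -c "
from rig import ctrl
print(ctrl.hand_in())"
```

```text
the job is handed in; nothing more can be done
None
```

I pushed the board into its notches, closed the catch over it to its stop, moved the arm clear and handed the job in at about 31 s of the 51 s limit; the hand-in returned no verdict.

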